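# Tare the balance without touching it

### The job

Tare the balance with the weighing boat on its pan: gently push the sliding glass lid of the draft shield fully shut by its black bar, then point at the touch-free tare sensor with the green ring, fingertips two to three centimetres above it and touching nothing, keep still there for two seconds, and take the hand well away. Do not touch the console and keep the hand away from the blue-ringed sensor, which switches the balance off; pick nothing up and leave everything else standing where it is.

Things in the scene. Friction and masses are not known exactly. Their poses are not given: they have to be found in the camera images.
- balance: precision balance, white housing with a glass draft-shield box, 265 mm deep (x) by 196 mm wide (y), fixed to the worktop. Origin on the worktop under the housing; own x points from its front (console, towards the robot) to its back, z up; it stands turned by up to 0.18 rad. The glass box reaches from 41 mm in front of the origin to 126 mm behind it along x, its rails to 156 mm above the worktop; the console lies in front of it, from x = -138 to -40 mm
- console: the balance's front console, 194 mm wide, black face sloping 0.14 rad down towards the robot, 41 to 55 mm above the worktop, with a display, keys and two flat touch-free sensors. Same origin and axes as the balance
- green_sensor (a point): centre of the dark window of the touch-free tare sensor with the green ring (ring 30 mm across, flush), at the left of the console seen from the robot, 48 mm above the worktop; z straight up. A steady fingertip 3 to 45 mm above it, within about 20 mm sideways, sets it off after two seconds. The glass box begins 55 mm behind it
- blue_sensor (a point): centre of the like sensor with the blue ring (switches the balance off), at the right of the console, 136 mm from the green one; it reacts to a fingertip less than 50 mm above it and within 30 mm sideways
- draft_lid (a joint): opening of the sliding glass lid in m: 0 shut (against its stop), 0.09 fully open, starts half to fully open. It slides level along the balance's x axis, towards +x to open, and stays where it is left; it takes 1 to 2 N to move
- lid_grip (a point): middle of the top edge of the lid's black push bar, which stands on the lid's front edge, runs 94 mm along the balance's y, is 10 mm thick (along x) and moves with the lid; 176 mm above the worktop. The bar reaches from 6 to 26 mm above the underside of the lid; the lid's upper face lies 22 mm below this point (21 mm at the metal strip up to 11 mm from the bar's middle) and extends 150 mm behind the bar
- pan (a point): centre of the top of the round steel weighing pan (104 mm across) inside the glass box, 76 mm above the worktop
- weigh_boat: white weighing boat, 60 x 70 x 18 mm, on the pan; origin at the centre of its underside
- vial_red: upright vial with red cap, 18 mm across, 62 mm high; bystander at the left. Origin at the centre of its underside, as for the other bystanders
- vial_green: upright vial with green cap, 20 mm across, 55 mm high; bystander at the left
- vial_purple: upright vial with purple cap, 18 mm across, 58 mm high; bystander at the left
- dropper_red: white dropper bottle with red cap, 32 mm across, 72 mm high; bystander at the right
- dropper_blue: white dropper bottle with blue cap, 32 mm across, 70 mm high; bystander at the right
- petri: covered petri dish, 61 mm across, 13 mm high; bystander at the front right
- wipes_box: white and yellow-green box of wipes, 63 x 120 x 46 mm; bystander at the right

How it is judged:
By the outcome, as a careful person would: the job done as asked, in the order asked, and still so for the second after the job is handed in, with the robot touching nothing.
It also fails if it takes over 48 s, if anything falls off the work surface, if the arm or the gripper's body presses on something with over 40 N, if the wrist force passes 120 N, or if a joint passes its speed limit or range.

### The arm

A 7-joint arm with a two-finger parallel gripper is mounted at the origin on a cart in front of the work surface, level with it; the furniture and walls round the work are solid. World frame = base frame: x ahead of the robot, y to its left, z up, the work surface at z = 0. Lengths are in m, angles in rad, forces in N, time in s.
With the tool pointing down it reaches from about 0.425 to 0.875 m from the base axis. Payload 4.7 kg.
Tool frame: the origin (TCP) lies on the centre line of the jaws, within the pads' length; the fingertips stand ahead of it and the grasp point (between the pads) lies 2 mm behind it (nose_length is the z of the fingertips in the tool frame, in m); z points along the fingers, y is the line along which they close (so a half turn about z gives the same grasp; the last joint's range is limited). The gripper opens to 87 mm and grips with 3 to 60 N. Pads are 19 mm wide; open, the fingers measure 117 mm over their backs; the gripper's body (75 mm by 190 mm) begins 51 mm behind the grasp point.
Start: joints at [1.242, 0.321, -0.07, 1.45, 0.023, 1.371, -0.057], TCP at [0.218, -0.612, 0.206] pointing down, gripper open.
Joint ranges: [-2.86, 2.86], [-0.3, 2.09], [-1.38, 1.24], [0.06, 2.45], [-1.56, 4.7], [0.09, 2.05], [-2.69, 2.69]. Speed limits (rad/s): [2.57, 2.57, 3.14, 3.14, 3.14, 3.14, 3.14].

### API

Orientations are given as a rotation vector (axis times angle).
In Python, from bench import * gives the robot as it stands.
- The arm moves only by the tool send_rows, never from a script. Its arguments are lists of equal length, an entry for each row: "xyz": the shift along the tool's x, y, z in mm, a list of three; "dr": the turn, a rotation vector about the tool's x, y, z in rad, a list of three. A call has exactly 10 rows; each row is the pose to reach, as a shift and turn from the pose commanded when the call began, along the tool's axes at that moment; what a row does not reach only later rows make up. A row lasts 1/12 s, in which the tool goes at most 41.7 mm and 7.16 degrees, less where a joint would pass 70% of its speed; a pose out of reach is approached as far as the arm can. A call with a gripper value outside its range is refused whole. "jaw" is the finger opening in mm, from 0 to 87, set as the call begins (left out, the last holds). The fingers move at their own pace and stop on an object; "grip_force" is the grip in N (left out, the last holds). Time passes only in rows, so rows that repeat a pose let the fingers close, or fill a call up. It gives the time, the measured TCP pose, the force, the opening and the grip force at its end, in the units of the state.
- get_state(): the state, without advancing time (a new reading comes with each control period).
- get_image(name): name is "scene" or "side" or "wrist"; returns the picture (400x640x3 uint8, red, green, blue); there is no depth.
- calibration(name): a dict with "vfov" (degrees; the focal length in pixels is half the picture's height over the tangent of half this angle, whatever the lens; pixels are square), "cx", "cy" (the principal point, pixels), "rvec" (rotation vector, rad) and "tvec" (3), from world to camera coordinates, as OpenCV has them; the wrist camera has in their place "hand_eye" (4x4, takes a point from camera to tool coordinates, whose origin is the TCP and whose axes are the flange's). Camera axes: x right, y down, z forward; pixel columns grow to the right and rows downward; lengths in m; the calibration is good to about 2 mm. A picture is of the moment at which its call begins: read the wrist's pose just before it. calibration takes no time and is no camera call.
- close_job(): hands the job in; it is judged then, once.
The state is a dict: "time": time; "joint_positions": joint angles; "qd": joint speeds; "joint_torque": joint torques, N m; "position": TCP position; "tool_rot": TCP orientation; "ft_force": force on the tool from outside, world axes, zero at the start; "torque": the same for the moment, N m; "grip_width": opening from 0.0 (shut) to 1.0 (fully open); "grip_force": force on a finger pad.
Only numpy, scipy, OpenCV 4.12 (cv2) and the standard library are available. Lean on these libraries where they do the work, as an engineer would, in place of code of your own. Each camera call takes 0.05 s, during which the arm holds its last target. There are 200 camera calls.

## Working session

There is one attempt and no reset: what is moved stays moved. The work goes in short steps, Python scripts to look and compute and a tool call to move; the robot and the scene stay as the last step left them, time stands still between calls to the robot, and variables do not carry over. Pictures are saved under pics/ and viewed, at most 10 in all, crops included, and the job is handed in when it is done.

Besides the shell and the picture viewer there is one more tool, called after "Emit:" in YAML: its name, and indented under it one key for each argument. send_rows: Moves the arm, as the interface text tells. Its arguments: {"type":"object","properties":{"xyz":{"type":"array"},"dr":{"type":"array"},"jaw":{"type":"number"},"grip_force":{"type":"number"}},"required":["xyz","dr"]}

```bash
mkdir -p pics; ls; python3 - <<'E'
from bench import *
import cv2
s=get_state(); print(s)
for n in ("scene","side","wrist"):
    im=get_image(n); cv2.imwrite(f"pics/{n}0.png",im[:,:,::-1]); print(n,calibration(n))
a=cv2.imread("pics/scene0.png");
E
```

```text
pics
{'time': 0.0, 'joint_positions': array([ 1.24205991,  0.32177917, -0.07009989,  1.45167842,  0.02265785,
        1.37077298, -0.05689987]), 'qd': array([ 0.0007367 ,  0.00054629,  0.00131188,  0.00031944, -0.00016796,
        0.00176743,  0.0008413 ]), 'joint_torque': array([ 3.92807960e-04, -4.91283131e+01, -4.03490318e-01, -3.12524986e+01,
       -6.37465599e-02,  4.38113941e-02,  1.58076718e-04]), 'position': array([ 0.21825018, -0.61165173,  0.20468841]), 'tool_rot': array([-3.09376745e+00, -5.35674634e-01,  7.25810052e-04]), 'ft_force': array([ 0.22214629,  0.88438637, -0.8823993 ]), 'torque': array([ 0.03333911, -0.00832114, -0.01032435]), 'grip_force': 0.0, 'grip_width': 1.0000446770106353}
scene {'vfov': 54.33355807381785, 'cx': 314.654362261462, 'cy': 194.53589233966406, 'rvec': array([ 0.9069802 , -2.28966355,  1.24430858]), 'tvec': array([0.29267993, 0.31776353, 0.54936057])}
side {'vfov': 54.040066173992535, 'cx': 322.1359532328037, 'cy': 198.61661318130092, 'rvec': array([ 0.70438276, -2.4682638 ,  1.27304135]), 'tvec': array([0.39582554, 0.29822968, 0.63687667])}
wrist {'vfov': 64.77737872335047, 'cx': 319.2758062754169, 'cy': 200.0749376895967, 'hand_eye': array([[-8.01190606e-04, -9.55559490e-01, -2.94797252e-01,
         8.07680473e-02],
       [ 9.99999192e-01, -1.05662695e-03,  7.07197750e-04,
        -7.46236653e-04],
       [-9.87260243e-04, -2.94796447e-01,  9.55559564e-01,
        -1.78710593e-01],
       [ 0.00000000e+00,  0.00000000e+00,  0.00000000e+00,
         1.00000000e+00]])}
```

View pics/scene0.png

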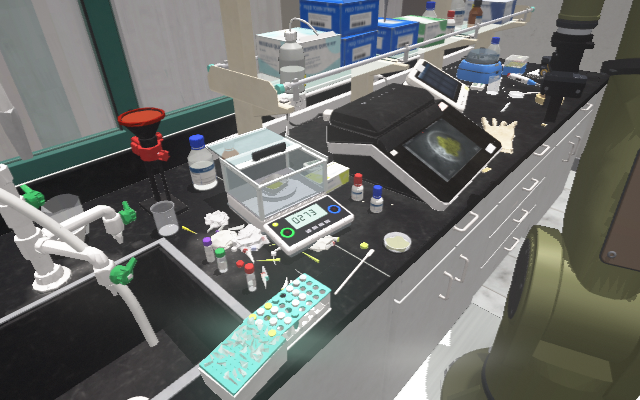

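View pics/side0.png

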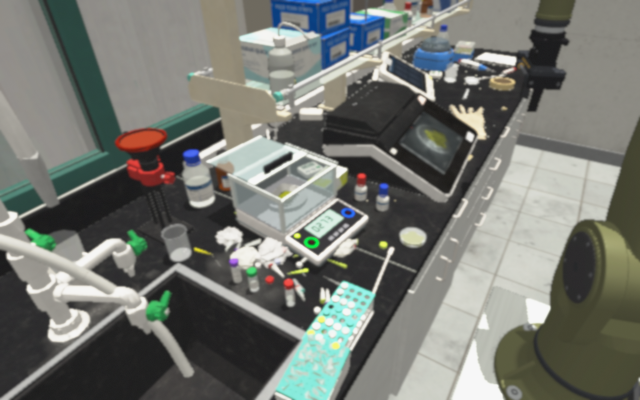

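```bash
python3 -c "
import bench; print([ (n,getattr(bench,n)) for n in dir(bench) if not n.startswith('__')])
import cv2,numpy as np
for n in ('scene','side'):
    c=bench.calibration(n);R=cv2.Rodrigues(c['rvec'])[0];print(-R.T@c['tvec'])"
```

```text
[('MotionError', <class 'bench.MotionError'>), ('calibration', <function make.<locals>.<lambda> at 0x7f29a0968720>), ('close_job', <function connect.<locals>.done at 0x7f29a08e3880>), ('get_image', <function make.<locals>.drawn_camera at 0x7f29a0968180>), ('get_state', <function make.<locals>.<lambda> at 0x7f29a0968680>), ('nose_length', 0.017)]
[-0.00285578  0.40508268  0.56950163]
[0.13537976 0.50069982 0.61822545]
```

```bash
cat > h.py <<'E'
import cv2, numpy as np
from bench import *
from scipy.spatial.transform import Rotation as Ro
def cam(n, s=None):
    c=calibration(n); f=200/np.tan(np.radians(c['vfov'])/2)
    if n=='wrist':
        T=np.eye(4);T[:3,:3]=Ro.from_rotvec(s['tool_rot']).as_matrix();T[:3,3]=s['position']
        M=T@c['hand_eye']; return M[:3,:3],M[:3,3],f,c
    R=cv2.Rodrigues(c['rvec'])[0]; return R.T,-R.T@c['tvec'],f,c
def onplane(n,u,v,z,s=None):
    R,o,f,c=cam(n,s); d=R@np.array([(u-c['cx'])/f,(v-c['cy'])/f,1]); return o+d*(z-o[2])/d[2]
def blobs(im,lo,hi,amin=15):
    m=cv2.inRange(cv2.cvtColor(im,cv2.COLOR_RGB2HSV),lo,hi)
    n,l,st,ce=cv2.connectedComponentsWithStats(m)
    return [(st[i].tolist(),ce[i].round(1).tolist()) for i in range(1,n) if st[i,4]>=amin],l
def px(n,p,s=None):
    R,o,f,c=cam(n,s); q=R.T@(np.array(p)-o); return q[:2]/q[2]*f+[c['cx'],c['cy']]
E
python3 - <<'E'
from h import *
for n,(x0,x1,y0,y1),(bx0,bx1,by0,by1) in (('scene',(270,350,195,250),(245,295,135,168)),('side',(295,365,200,255),(255,300,140,180))):
    im=cv2.imread(f'pics/{n}0.png')[:,:,::-1].copy()
    pts={}
    for nm,lo,hi in (('green',(45,120,80),(75,255,255)),('blue',(105,120,80),(130,255,255))):
        sub=im[y0:y1,x0:x1].copy(); m=cv2.inRange(cv2.cvtColor(sub,cv2.COLOR_RGB2HSV),lo,hi)
        cs,_=cv2.findContours(m,cv2.RETR_EXTERNAL,cv2.CHAIN_APPROX_NONE); c=max(cs,key=len)
        e=cv2.fitEllipse(c); u,v=e[0][0]+x0,e[0][1]+y0
        pts[nm]=onplane(n,u,v,.048); print(n,nm,round(u,1),round(v,1),e[1],pts[nm].round(4))
    d=pts['green']-pts['blue'];print('dist',np.linalg.norm(d),'yaw',np.arctan2(-d[0],d[1]))
    sub=im[by0:by1,bx0:bx1]; m=(sub.max(2)<60).astype(np.uint8)
    k,l,st,ce=cv2.connectedComponentsWithStats(m)
    for i in range(1,k):
        if st[i,4]>20: print('dark',st[i],ce[i]+[bx0,by0])
a=cv2.imread('pics/scene0.png')[110:260,180:400];b=cv2.imread('pics/side0.png')[120:270,200:420]
cv2.imwrite('pics/crop0.png',cv2.resize(np.hstack([a,b])[:, :440],(800,273),interpolation=cv2.INTER_CUBIC) if 0 else cv2.resize(np.vstack([a,b]),(800,1091))[:1091])
c=np.vstack([cv2.resize(a,(440,300),interpolation=cv2.INTER_CUBIC),cv2.resize(b,(440,300),interpolation=cv2.INTER_CUBIC)]);cv2.imwrite('pics/crop0.png',c)
E
```

```text
scene green 287.0 232.3 (9.283785820007324, 13.809986114501953) [ 0.5152 -0.0276  0.048 ]
scene blue 333.7 208.8 (8.00177001953125, 12.740581512451172) [ 0.4996 -0.1625  0.048 ]
dist 0.1358598418230656 yaw -0.1152533008416206
dark [  8   9  33  17 195] [268.83589744 151.88717949]
side green 311.1 242.0 (11.637277603149414, 15.912313461303711) [ 0.5135 -0.0263  0.048 ]
side blue 347.5 212.6 (9.36474895477295, 14.702452659606934) [ 0.4977 -0.1598  0.048 ]
dist 0.13443632224892713 yaw -0.11797415223193142
dark [31  0 14  5 39] [294.46153846 141.46153846]
dark [ 10  14  26  18 136] [277.30882353 162.65441176]
```

View pics/crop0.png

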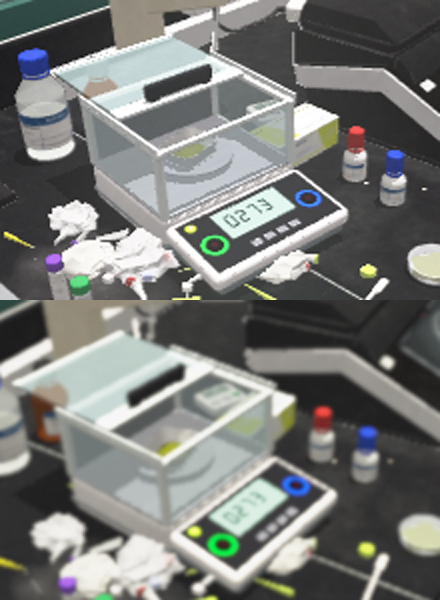

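View pics/wrist0.png

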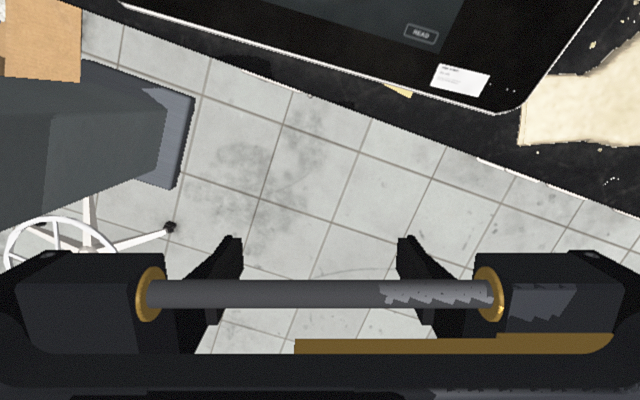

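```bash
python3 - <<'E'
from h import *
# midpoint triangulation
def tri(a,b):
    A=[];B=[]
    for n,(u,v) in (('scene',a),('side',b)):
        R,o,f,c=cam(n); d=R@np.array([(u-c['cx'])/f,(v-c['cy'])/f,1]);d/=np.linalg.norm(d);P=np.eye(3)-np.outer(d,d);A.append(P);B.append(P@o)
    return np.linalg.solve(sum(A),sum(B))
print('bar tri',tri((268.8,151.9),(277.3,162.7)).round(4))
for n,u,v in (('scene',268.8,151.9),('side',277.3,162.7)): print(n,onplane(n,u,v,.166).round(4), onplane(n,u,v,.170).round(4))
psi=-.1165; xb=np.array([np.cos(psi),np.sin(psi)]); yb=np.array([-xb[1],xb[0]])
g=np.array([.5145,-.027]); o=g+.096*xb-.068*yb; print('origin',o)
for n,u,v in (('scene',268.8,151.9),('side',277.3,162.7)):
    p=onplane(n,u,v,.167)[:2]-o; print('bar local',p@xb,p@yb)
# bar masks: ends
for n,(x0,x1,y0,y1) in (('scene',(248,292,135,168)),('side',(258,295,150,182))):
    sub=cv2.imread(f'pics/{n}0.png')[y0:y1,x0:x1]; m=(sub.max(2)<70).astype(np.uint8)
    k,l,st,ce=cv2.connectedComponentsWithStats(m); i=1+np.argmax(st[1:,4]); ys,xs=np.where(l==i)
    r=cv2.minAreaRect(np.c_[xs,ys].astype(np.float32)); q=cv2.boxPoints(r)+[x0,y0]
    print(n,q.round(1).tolist())
    for c in q: 
        for z in (.176,.158):
            p=onplane(n,*c,z)[:2]-o; print('  ',z,(p@xb).round(4),(p@yb).round(4))
print('device', onplane('scene',440,205,0), onplane('scene',500,150,.05),tri((333,115),(325,140)),tri((425,62),(408,57)))
E
```

```text
bar tri [ 0.6611 -0.1125  0.1622]
scene [ 0.6557 -0.1085  0.166 ] [ 0.6492 -0.1034  0.17  ]
side [ 0.6562 -0.1065  0.166 ] [ 0.6516 -0.1011  0.17  ]
origin [ 0.60194518 -0.10569778]
bar local 0.05196944868092022 0.004530155242371884
bar local 0.05265906203644797 0.006756819009956326
scene [[251.6, 153.8], [284.6, 142.8], [287.0, 150.0], [254.0, 161.0]]
   0.176 0.0543 0.0489
   0.158 0.087 0.0312
   0.176 0.0517 -0.0416
   0.158 0.0843 -0.0634
   0.176 0.016 -0.0227
   0.158 0.0469 -0.0437
   0.176 0.0201 0.0638
   0.158 0.0513 0.0467
side [[263.1, 167.7], [289.7, 152.5], [292.3, 157.1], [265.7, 172.3]]
   0.176 0.0507 0.0526
   0.158 0.0745 0.0324
   0.176 0.0517 -0.035
   0.158 0.0755 -0.0588
   0.176 0.0314 -0.0223
   0.158 0.0544 -0.0455
   0.176 0.0316 0.0629
   0.158 0.0546 0.0432
device [ 0.3536254  -0.41109495  0.        ] [ 0.33611229 -0.71839575  0.05      ] [ 0.58666365 -0.23260295  0.21366253] [ 0.55767838 -0.61313155  0.29287616]
```

```bash
cat >> h.py <<'E'
PSI=-.1165; XB=np.array([np.cos(PSI),np.sin(PSI),0]); YB=np.array([-XB[1],XB[0],0]); O=np.array([.602,-.1057,0])
RG=np.c_[XB,-YB,[0,0,-1]]
def togo(lx,ly,z,RG=RG):
    s=get_state();R=Ro.from_rotvec(s['tool_rot']).as_matrix(); p=O+lx*XB+ly*YB+[0,0,z]
    d=s['position']-O
    print('t',round(s['time'],2),'local now',(d@XB).round(4),(d@YB).round(4),d[2].round(4),'F',s['ft_force'].round(1))
    print('shift mm',(R.T@(p-s['position'])*1000).round(1),'turn',Ro.from_matrix(R.T@RG).as_rotvec().round(4))
E
python3 -c "
from h import *
togo(.082,.015,.30)"
```

```text
t 0.15 local now -0.3223 -0.5473 0.2049 F [ 0.6 -0.3 -0.1]
shift mm [ 611.6 -324.9  -94.7] turn [-1.400e-03  4.000e-04  4.593e-01]
```

Emit:
send_rows:
  xyz:
    - [0, 0, -40]
    - [0, 0, -80]
    - [0, 0, -120]
    - [0, 0, -160]
    - [0, 0, -190]
    - [30, -15, -200]
    - [60, -30, -200]
    - [90, -48, -200]
    - [120, -64, -200]
    - [150, -80, -200]
  dr:
    - [0, 0, 0]
    - [0, 0, 0]
    - [0, 0, 0]
    - [0, 0, 0]
    - [0, 0, 0]
    - [0, 0, 0]
    - [0, 0, 0]
    - [0, 0, 0]
    - [0, 0, 0]
    - [0, 0, 0]
  jaw: 0

```text
time: 0.98
position: [0.3336, -0.485, 0.4056]
tool_rot: [-3.095, -0.536, 0.0]
ft_force: [0.3, -0.4, 0.9]
grip_width: 0.326
grip_force: 0.0
```

Emit:
send_rows:
  xyz:
    - [30, -16, 0]
    - [60, -32, 0]
    - [90, -48, 0]
    - [120, -64, 0]
    - [150, -80, 0]
    - [180, -96, 0]
    - [210, -112, 0]
    - [240, -128, 0]
    - [270, -144, 0]
    - [300, -160, 0]
  dr:
    - [0, 0, 0.046]
    - [0, 0, 0.092]
    - [0, 0, 0.138]
    - [0, 0, 0.184]
    - [0, 0, 0.23]
    - [0, 0, 0.276]
    - [0, 0, 0.322]
    - [0, 0, 0.368]
    - [0, 0, 0.414]
    - [0, 0, 0.46]

```text
time: 1.82
position: [0.5623, -0.2336, 0.4055]
tool_rot: [3.136, -0.188, -0.001]
ft_force: [0.4, -0.7, 0.1]
grip_width: 0.009
grip_force: 0.0
```

```bash
python3 -c "
from h import *
togo(.082,.015,.30)
s=get_state();im=get_image('wrist');cv2.imwrite('pics/w1.png',im[:,:,::-1])
for p in ((.05,0,.176),(-.096,.068,.048),(-.096,-.068,.048)): print(px('wrist',O+p[0]*XB+p[1]*YB+[0,0,p[2]],s))"
```

```text
t 1.82 local now -0.0245 -0.1316 0.4055 F [ 0.4 -0.7  0.1]
shift mm [ 106.1 -147.   105.5] turn [ 0.0001  0.0004 -0.0032]
[213.17507237 108.36506608]
[206.41481934 193.34653955]
[283.37417506 193.01848539]
```

View pics/w1.png

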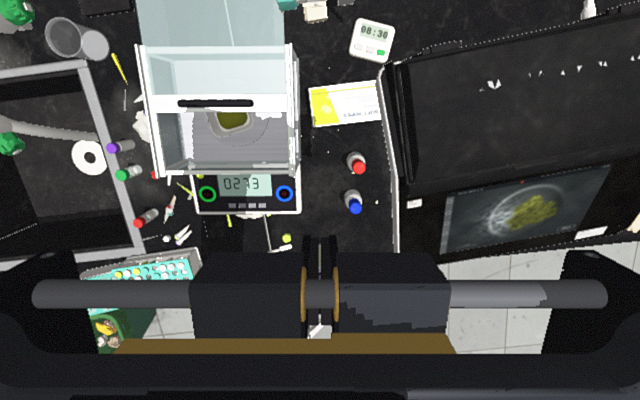

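```bash
python3 - <<'E'
from h import *
s=get_state(); im=cv2.imread('pics/w1.png'); x0,x1,y0,y1=170,262,92,114
m=(im[y0:y1,x0:x1].max(2)<60).astype(np.uint8)
k,l,st,ce=cv2.connectedComponentsWithStats(m); i=1+np.argmax(st[1:,4]); print(st[i],ce[i]+[x0,y0])
a,b,w,h=st[i][:4]
for u,v in ((a+x0,b+y0+h/2),(a+w+x0,b+y0+h/2),(a+w/2+x0,b+y0),(a+w/2+x0,b+y0+h)):
    for z in (.176,.166): p=onplane('wrist',u,v,z,s)-O; print((u,v,z),(p@XB).round(4),(p@YB).round(4))
m=cv2.inRange(cv2.cvtColor(im[170:215,190:300],cv2.COLOR_BGR2HSV),(45,120,80),(75,255,255))
ys,xs=np.where(m); p=onplane('wrist',(xs.min()+xs.max())/2+190.,(ys.min()+ys.max())/2+170.,.048,s)-O;print('green',p@XB,p@YB)
E
```

```text
[  8   8  75   7 454] [214.29955947 102.83259912]
(np.int32(178), np.float64(103.5), 0.176) 0.0584 0.0542
(np.int32(178), np.float64(103.5), 0.166) 0.0583 0.0585
(np.int32(253), np.float64(103.5), 0.176) 0.0589 -0.0388
(np.int32(253), np.float64(103.5), 0.166) 0.0588 -0.0367
(np.float64(215.5), np.int32(100), 0.176) 0.0627 0.0073
(np.float64(215.5), np.int32(100), 0.166) 0.0628 0.0105
(np.float64(215.5), np.int32(107), 0.176) 0.0545 0.0081
(np.float64(215.5), np.int32(107), 0.166) 0.0543 0.0113
green -0.09393845250797168 0.07849665103190562
```

Emit:
send_rows:
  xyz:
    - [20, -25, 0]
    - [40, -55, 0]
    - [60, -85, 0]
    - [80, -115, 0]
    - [100, -140, 10]
    - [114, -152, 30]
    - [114, -152, 60]
    - [114, -152, 90]
    - [114, -152, 110]
    - [114, -152, 110]
  dr:
    - [0, 0, 0]
    - [0, 0, 0]
    - [0, 0, 0]
    - [0, 0, 0]
    - [0, 0, 0]
    - [0, 0, 0]
    - [0, 0, 0]
    - [0, 0, 0]
    - [0, 0, 0]
    - [0, 0, 0]

```text
time: 2.7
position: [0.69, -0.0975, 0.2892]
tool_rot: [-3.136, 0.183, 0.016]
ft_force: [0.3, 0.4, -0.8]
grip_width: 0.004
grip_force: 0.0
```

```bash
python3 - <<'E'
from h import *
togo(.09,.02,.181)
s=get_state();
a=get_image('scene')[90:240,180:390];b=get_image('side')[90:240,190:400]
cv2.imwrite('pics/c2.png',cv2.resize(np.hstack([a,b])[:,:,::-1],(800,286),interpolation=cv2.INTER_CUBIC))
E
```

```text
t 2.7 local now 0.0865 0.0184 0.2892 F [ 0.3  0.4 -0.8]
shift mm [  4.6  -1.7 108.2] turn [ 0.0005  0.0103 -0.0001]
```

View pics/c2.png

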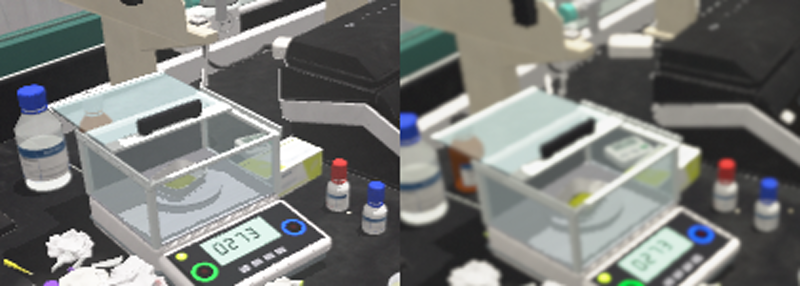

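```bash
python3 - <<'E'
from h import *
s=get_state(); print(px('scene',s['position']),px('side',s['position']),px('wrist',O+.0585*XB+[0,0,.176],s))
a=get_image('scene');b=get_image('wrist')
cv2.imwrite('pics/c3.png',cv2.resize(np.vstack([a,b])[:,:,::-1],(480,600),interpolation=cv2.INTER_AREA))
E
```

```text
[249.25225189  95.88409511] [256.35684153 107.93025598] [337.86171127 217.73583876]
```

View pics/c3.png

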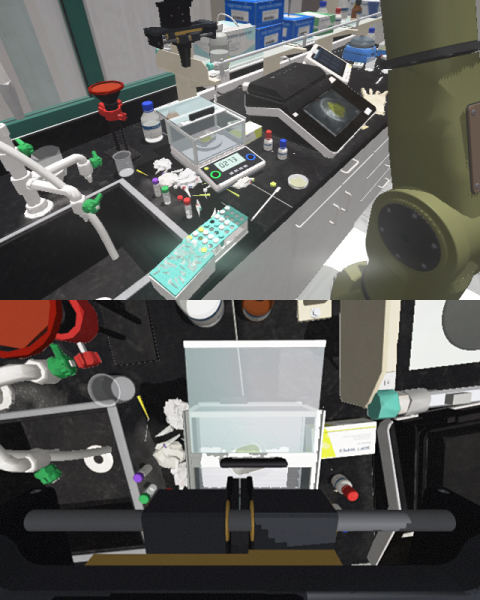

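```bash
python3 - <<'E'
from h import *
s=get_state(); R=Ro.from_rotvec(s['tool_rot']).as_matrix()
outs=[]
for n in ('scene','side'):
    a=cv2.imread(f'pics/{n}0.png')[:,:,::-1].astype(int);b=get_image(n).astype(int)
    d=(abs(a-b).max(2)>50); d[:,330:]=0; ys,xs=np.where(d[:140]); print(n,'diff bottom',[(int(y),int(xs[ys==y].min()),int(xs[ys==y].max())) for y in sorted(set(ys))[-12:]])
    for z in (.017,0,-.053): print('  tool z',z,px(n,s['position']+R@[0,0,z]).round(0))
    o=b[0:140,170:330].astype(np.uint8)[:,:,::-1].copy(); outs.append(cv2.resize(o,None,fx=2.5,fy=2.5))
cv2.imwrite('pics/c4.png',np.hstack(outs))
E
```

```text
scene diff bottom [(77, 240, 252), (78, 240, 252), (79, 241, 252), (80, 241, 252), (81, 241, 252), (82, 241, 253), (83, 241, 253), (84, 241, 253), (85, 241, 253), (86, 241, 253), (87, 243, 253), (88, 245, 249)]
  tool z 0.017 [250. 102.]
  tool z 0 [249.  95.]
  tool z -0.053 [246.  70.]
side diff bottom [(90, 248, 259), (91, 248, 259), (92, 248, 260), (93, 248, 260), (94, 248, 260), (95, 248, 260), (96, 248, 260), (97, 248, 260), (98, 249, 260), (99, 250, 260), (100, 251, 258), (101, 254, 256)]
  tool z 0.017 [257. 114.]
  tool z 0 [256. 107.]
  tool z -0.053 [253.  82.]
```

View pics/c4.png

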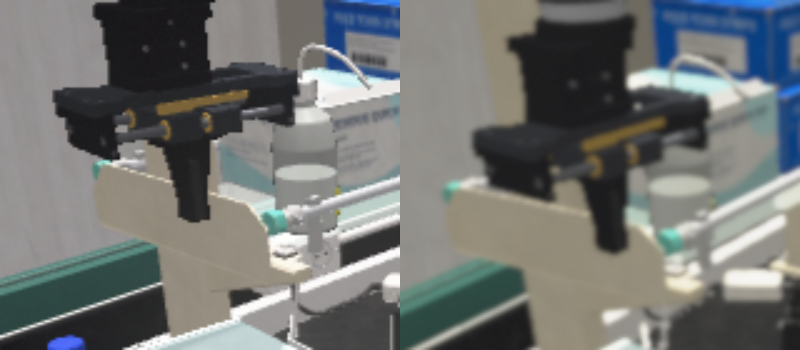

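Emit:
send_rows:
  xyz:
    - [4, -2, 15]
    - [4, -2, 30]
    - [4, -2, 45]
    - [4, -2, 60]
    - [4, -2, 72]
    - [4, -2, 84]
    - [4, -2, 94]
    - [4, -2, 102]
    - [4, -2, 108]
    - [4, -2, 108]
  dr:
    - [0, 0, 0]
    - [0, 0, 0]
    - [0, 0, 0]
    - [0, 0, 0]
    - [0, 0, 0]
    - [0, 0, 0]
    - [0, 0, 0]
    - [0, 0, 0]
    - [0, 0, 0]
    - [0, 0, 0]

```text
time: 3.83
position: [0.6962, -0.0958, 0.1863]
tool_rot: [3.136, -0.184, -0.003]
ft_force: [0.4, -0.3, 0.5]
grip_width: 0.006
grip_force: 0.0
```

```bash
cat >> h.py <<'E'
def tips(off=-.012):
    s=get_state(); R=Ro.from_rotvec(s['tool_rot']).as_matrix()
    for n in ('scene','side'):
        b=get_image(n); 
        for z in (.017,off): print(n,z,px(n,s['position']+R@[0,0,z]).round(1),end=' ')
        u,v=px(n,s['position']+R@[0,0,off]); u,v=int(u),int(v)
        col=b[v-25:v+30,u].max(1); print('col dark rows',[int(v-25+i) for i in range(55) if col[i]<50])
def bar():
    s=get_state(); return s
E
python3 - <<'E'
from h import *
togo(.09,.02,.181); tips()
E
```

```text
t 3.83 local now 0.0924 0.0208 0.1863 F [ 0.4 -0.3  0.5]
shift mm [-2.4  0.8  5.3] turn [ 0.0001  0.002  -0.0006]
scene 0.017 [253.6 147.5] scene -0.012 [252.3 136.2] col dark rows [111, 112, 113, 114, 116, 117, 118, 119, 120, 121, 122, 123, 124, 125, 126, 127, 128, 129, 130, 132, 133, 134, 135]
side 0.017 [260.9 159.1] side -0.012 [259.4 148.1] col dark rows [123, 124, 125, 126, 127, 128, 129, 130, 131, 132, 133, 134, 135, 136, 137, 138, 139, 140, 141, 142, 143, 144, 145, 146]
```

Emit:
send_rows:
  xyz:
    - [-3, 0, 3]
    - [-6, 0, 3]
    - [-9, 0, 3]
    - [-12, 0, 3]
    - [-15, 0, 3]
    - [-18, 0, 3]
    - [-21, 0, 3]
    - [-24, 0, 3]
    - [-27, 0, 3]
    - [-30, 0, 3]
  dr:
    - [0, 0, 0]
    - [0, 0, 0]
    - [0, 0, 0]
    - [0, 0, 0]
    - [0, 0, 0]
    - [0, 0, 0]
    - [0, 0, 0]
    - [0, 0, 0]
    - [0, 0, 0]
    - [0, 0, 0]

```text
time: 4.77
position: [0.6667, -0.0922, 0.1848]
tool_rot: [3.136, -0.184, 0.0]
ft_force: [-0.0, 0.9, -0.1]
grip_width: 0.009
grip_force: 0.0
```

```bash
cat >> h.py <<'E'
def bar(n='scene',box=(245,310,135,190)):
    b=get_image(n); x0,x1,y0,y1=box; m=(b[y0:y1,x0:x1].max(2)<60).astype(np.uint8)
    k,l,st,ce=cv2.connectedComponentsWithStats(m)
    for i in range(1,k):
        if st[i,4]>60:
            c=ce[i]+[x0,y0]; p=onplane(n,*c,.167)-O; print(n,'dark',(st[i]+[x0,y0,0,0,0]).tolist(),c.round(1),'local',(p@XB).round(4),(p@YB).round(4))
E
python3 - <<'E'
from h import *
togo(.06,.02,.181); bar()
E
```

```text
t 4.77 local now 0.0627 0.0209 0.1848 F [-0.   0.9 -0.1]
shift mm [-2.7  0.9  3.8] turn [ 0.0001 -0.0001 -0.0007]
scene dark [253, 143, 33, 18, 238] [268.8 151.3] local 0.0545 0.0028
```

Emit:
send_rows:
  xyz:
    - [-3, 0, 0]
    - [-6, 0, 0]
    - [-9, 0, 0]
    - [-12, 0, 0]
    - [-14, 0, 0]
    - [-14, 0, 0]
    - [-14, 0, 0]
    - [-14, 0, 0]
    - [-14, 0, 0]
    - [-14, 0, 0]
  dr:
    - [0, 0, 0]
    - [0, 0, 0]
    - [0, 0, 0]
    - [0, 0, 0]
    - [0, 0, 0]
    - [0, 0, 0]
    - [0, 0, 0]
    - [0, 0, 0]
    - [0, 0, 0]
    - [0, 0, 0]

```text
time: 5.65
position: [0.6532, -0.0906, 0.1847]
tool_rot: [-3.136, 0.184, 0.0]
ft_force: [0.5, 0.3, -0.5]
grip_width: 0.005
grip_force: 0.0
```

```bash
python3 - <<'E'
from h import *
togo(.06,.02,.181); bar(); bar('side',(255,315,150,200)); tips(-.013)
s=get_state();w=get_image('wrist');a=get_image('scene')[90:190,200:340]
cv2.imwrite('pics/c5.png',np.vstack([cv2.resize(a,(448,320),interpolation=cv2.INTER_CUBIC),cv2.resize(w[150:310,150:490],(448,211))])[:,:,::-1])
E
```

```text
t 5.65 local now 0.0491 0.021 0.1847 F [ 0.5  0.3 -0.5]
shift mm [10.9  1.   3.7] turn [-0.      0.     -0.0007]
scene dark [257, 135, 11, 8, 70] [261.8 138. ] local 0.1302 -0.0264
scene dark [253, 143, 33, 18, 234] [268.7 151.4] local 0.0543 0.0032
side dark [265, 154, 26, 19, 148] [277.2 162.7] local 0.0528 0.0069
scene 0.017 [263.5 154.2] scene -0.013 [262.3 142.3] col dark rows [117, 118, 119, 122, 123, 124, 125, 126, 127, 128, 129, 132, 133, 136, 137, 138, 139, 140, 141, 142, 152, 153, 154, 155, 156, 157]
side 0.017 [274.  165.4] side -0.013 [272.8 153.8] col dark rows [128, 129, 130, 131, 132, 133, 134, 135, 136, 137, 138, 139, 140, 141, 142, 143, 144, 145, 146, 147, 148, 149, 150, 151, 152, 164, 165, 166, 167]
```

View pics/c5.png

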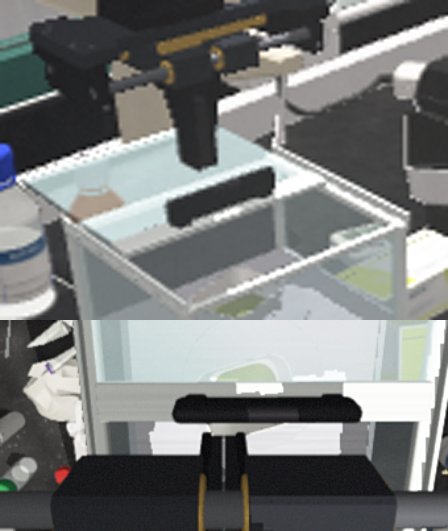

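Emit:
send_rows:
  xyz:
    - [12, 0, 0]
    - [26, 0, 0]
    - [38, 0, 0]
    - [43, 0, 0]
    - [43, 0, 6]
    - [43, 0, 13]
    - [43, 0, 20]
    - [43, 0, 26]
    - [43, 0, 30]
    - [43, 0, 30]
  dr:
    - [0, 0, 0]
    - [0, 0, 0]
    - [0, 0, 0]
    - [0, 0, 0]
    - [0, 0, 0]
    - [0, 0, 0]
    - [0, 0, 0]
    - [0, 0, 0]
    - [0, 0, 0]
    - [0, 0, 0]

```text
time: 6.78
position: [0.6946, -0.0957, 0.1532]
tool_rot: [3.136, -0.184, -0.004]
ft_force: [-0.4, -0.1, 1.1]
grip_width: 0.006
grip_force: 0.0
```

```bash
python3 - <<'E'
from h import *
togo(.09,.02,.150); bar('side',(255,315,150,200)); tips(-.013)
E
```

```text
t 6.78 local now 0.0908 0.0207 0.1532 F [-0.4 -0.1  1.1]
shift mm [-0.8  0.7  3.2] turn [ 0.0003  0.0025 -0.0006]
side dark [256, 150, 10, 11, 90] [260.5 154.5] local 0.1127 0.003
side dark [265, 154, 26, 18, 136] [277.3 162.7] local 0.0527 0.0066
scene 0.017 [255.3 159.7] scene -0.013 [254.  148.5] col dark rows [124, 125, 126, 127, 129, 130, 131, 132, 133, 135, 136, 137, 138, 139, 140, 141, 142, 143, 144, 145, 146, 147, 148, 155, 156, 158]
side 0.017 [262.7 171.1] side -0.013 [261.3 160.1] col dark rows [135, 136, 137, 138, 139, 140, 141, 142, 143, 144, 145, 146, 147, 148, 149, 150, 151, 152, 153, 154, 155, 156, 157, 158, 159]
```

Emit:
send_rows:
  xyz:
    - [-3, 0, 1]
    - [-6, 0, 2]
    - [-9, 0, 2]
    - [-12, 0, 2]
    - [-15, 0, 2]
    - [-18, 0, 2]
    - [-21, 0, 2]
    - [-24, 0, 2]
    - [-28, 0, 2]
    - [-32, 0, 2]
  dr:
    - [0, 0, 0]
    - [0, 0, 0]
    - [0, 0, 0]
    - [0, 0, 0]
    - [0, 0, 0]
    - [0, 0, 0]
    - [0, 0, 0]
    - [0, 0, 0]
    - [0, 0, 0]
    - [0, 0, 0]

```text
time: 7.77
position: [0.664, -0.0919, 0.1529]
tool_rot: [3.136, -0.184, 0.001]
ft_force: [1.1, -0.3, -0.6]
grip_width: 0.007
grip_force: 0.7
```

```bash
python3 - <<'E'
from h import *
togo(.0,.02,.150); bar('side',(262,325,150,210)); bar()
E
```

```text
t 7.77 local now 0.0599 0.0209 0.1529 F [ 1.1 -0.3 -0.6]
shift mm [-59.9   0.9   2.9] turn [ 0.0001 -0.0007 -0.0007]
side dark [264, 150, 31, 24, 302] [275.7 160.6] local 0.0626 0.0019
scene dark [253, 135, 36, 28, 451] [266.6 148.7] local 0.0699 -0.0012
```

Emit:
send_rows:
  xyz:
    - [-3.5, 0, 0]
    - [-7, 0, 0]
    - [-10.5, 0, 0]
    - [-14, 0, 0]
    - [-17.5, 0, 0]
    - [-21, 0, 0]
    - [-24.5, 0, 0]
    - [-28, 0, 0]
    - [-31.5, 0, 0]
    - [-35, 0, 0]
  dr:
    - [0, 0, 0]
    - [0, 0, 0]
    - [0, 0, 0]
    - [0, 0, 0]
    - [0, 0, 0]
    - [0, 0, 0]
    - [0, 0, 0]
    - [0, 0, 0]
    - [0, 0, 0]
    - [0, 0, 0]

```text
time: 8.7
position: [0.6289, -0.0879, 0.1528]
tool_rot: [3.136, -0.184, 0.0]
ft_force: [1.3, -1.5, -0.2]
grip_width: 0.002
grip_force: 0.7
```

Emit:
send_rows:
  xyz:
    - [-2, 0, 0]
    - [-4, 0, 0]
    - [-6, 0, 0]
    - [-8, 0, 0]
    - [-10, 0, 0]
    - [-12, 0, 0]
    - [-14, 0, 0]
    - [-16, 0, 0]
    - [-18, 0, 0]
    - [-20, 0, 0]
  dr:
    - [0, 0, 0]
    - [0, 0, 0]
    - [0, 0, 0]
    - [0, 0, 0]
    - [0, 0, 0]
    - [0, 0, 0]
    - [0, 0, 0]
    - [0, 0, 0]
    - [0, 0, 0]
    - [0, 0, 0]

```text
time: 9.53
position: [0.6092, -0.0855, 0.1527]
tool_rot: [3.136, -0.184, -0.0]
ft_force: [0.5, -1.7, 0.2]
grip_width: 0.001
grip_force: 0.6
```

```bash
python3 - <<'E'
from h import *
togo(.0,.02,.150); bar('side',(262,345,150,230)); bar('scene',(245,330,135,200))
E
```

```text
t 9.53 local now 0.0048 0.0209 0.1527 F [ 0.5 -1.7  0.2]
shift mm [-4.8  0.9  2.7] turn [ 0.0002  0.0001 -0.0007]
side dark [262, 150, 8, 13, 89] [265.5 155.5] local 0.0994 -0.0009
side dark [280, 150, 33, 32, 405] [292.  165.1] local 0.0178 -0.0057
side dark [333, 157, 12, 9, 61] [340.5 160.1] local -0.0567 -0.0907
side dark [338, 187, 7, 13, 63] [341.7 193.2] local -0.1407 0.0165
scene dark [262, 135, 41, 37, 598] [278.6 153. ] local 0.0318 -0.0095
```

Emit:
send_rows:
  xyz:
    - [-1.5, 0, 0]
    - [-3, 0, 0]
    - [-4.5, 0, 0]
    - [-6, 0, 0]
    - [-7.5, 0, 0]
    - [-9, 0, 0]
    - [-10.5, 0, 0]
    - [-12, 0, 0]
    - [-13.5, 0, 0]
    - [-15, 0, 0]
  dr:
    - [0, 0, 0]
    - [0, 0, 0]
    - [0, 0, 0]
    - [0, 0, 0]
    - [0, 0, 0]
    - [0, 0, 0]
    - [0, 0, 0]
    - [0, 0, 0]
    - [0, 0, 0]
    - [0, 0, 0]

```text
time: 10.47
position: [0.5943, -0.0835, 0.1527]
tool_rot: [-3.136, 0.184, 0.0]
ft_force: [1.7, -0.1, -1.6]
grip_width: 0.007
grip_force: 0.6
```

Emit:
send_rows:
  xyz:
    - [-1, 0, 0]
    - [-2, 0, 0]
    - [-3, 0, 0]
    - [-4, 0, 0]
    - [-5, 0, 0]
    - [-6, 0, 0]
    - [-7, 0, 0]
    - [-8, 0, 0]
    - [-8, 0, 0]
    - [-8, 0, 0]
  dr:
    - [0, 0, 0]
    - [0, 0, 0]
    - [0, 0, 0]
    - [0, 0, 0]
    - [0, 0, 0]
    - [0, 0, 0]
    - [0, 0, 0]
    - [0, 0, 0]
    - [0, 0, 0]
    - [0, 0, 0]

```text
time: 11.3
position: [0.5903, -0.0831, 0.153]
tool_rot: [-3.136, 0.184, -0.013]
ft_force: [11.4, -0.2, -7.6]
grip_width: 0.003
grip_force: 5.7
```

```bash
python3 - <<'E'
from h import *
togo(.0,.02,.150); print(get_state()['ft_force'])
E
```

```text
t 11.3 local now -0.0143 0.0211 0.153 F [11.4 -0.2 -7.6]
shift mm [14.3  1.1  3.1] turn [-0.0006 -0.0083 -0.0007]
[11.37809339 -0.24431633 -7.60171881]
```

Emit:
send_rows:
  xyz:
    - [4, 0, 0]
    - [10, 0, 0]
    - [18, 0, 0]
    - [18, 0, -15]
    - [18, 0, -40]
    - [18, 0, -70]
    - [10, -5, -100]
    - [-15, -15, -110]
    - [-45, -30, -110]
    - [-75, -45, -110]
  dr:
    - [0, 0, 0]
    - [0, 0, 0]
    - [0, 0, 0]
    - [0, 0, 0]
    - [0, 0, 0]
    - [0, 0, 0]
    - [0, 0, 0]
    - [0, 0, 0]
    - [0, 0, 0]
    - [0, 0, 0]

```text
time: 12.13
position: [0.5171, -0.029, 0.2637]
tool_rot: [-3.136, 0.185, -0.001]
ft_force: [0.1, 0.0, 0.5]
grip_width: 0.006
grip_force: 0.0
```

```bash
python3 - <<'E'
from h import *
togo(-.101,.068,.16)
s=get_state(); im=get_image('wrist'); g=O-.096*XB+.068*YB+[0,0,.048]; bl=g-.136*YB; bb=O-.029*XB+[0,0,.176]
print('pred green',px('wrist',g,s),'blue',px('wrist',bl,s),'bar',px('wrist',bb,s))
for nm,lo,hi in (('green',(50,150,100),(72,255,255)),('blue',(105,150,100),(130,255,255))): print(nm,[b for b in blobs(im,lo,hi,30)[0]])
k,l,st,ce=cv2.connectedComponentsWithStats((im[:190].max(2)<60).astype(np.uint8))
print('dark',[(st[i].tolist(),ce[i].round(1).tolist()) for i in range(1,k) if 200<st[i,4]<6000])
bar('scene',(245,330,140,200)); bar('side',(262,345,150,220))
cv2.imwrite('pics/w6.png',im[:,:,::-1])
E
```

```text
t 12.13 local now -0.0932 0.0663 0.2637 F [0.1 0.  0.5]
shift mm [ -7.9  -1.6 103.7] turn [-0.0004 -0.0008 -0.0016]
pred green [318.12564691 171.56350181] blue [424.92501543 171.29637268] bar [400.07085578 123.57300529]
green [([22, 81, 43, 33, 788], [41.4, 94.8]), ([195, 138, 14, 15, 157], [201.5, 144.9]), ([307, 161, 24, 23, 238], [318.4, 171.6])]
blue [([413, 160, 26, 24, 301], [425.5, 171.6]), ([510, 180, 9, 12, 31], [512.6, 184.5]), ([521, 183, 19, 18, 242], [530.1, 191.6])]
dark [([632, 0, 8, 57, 238], [636.9, 19.6]), ([249, 7, 35, 78, 835], [272.0, 52.4]), ([343, 120, 112, 11, 1196], [398.6, 125.0]), ([302, 138, 145, 52, 3190], [373.8, 164.6]), ([621, 159, 19, 31, 297], [632.6, 178.3])]
scene dark [274, 156, 34, 19, 211] [290.9 164.9] local -0.035 0.0043
side dark [333, 157, 12, 9, 65] [340.3 160. ] local -0.056 -0.091
side dark [293, 165, 26, 20, 142] [305.5 174.6] local -0.034 0.0067
side dark [338, 186, 7, 14, 66] [341.7 193.2] local -0.1405 0.0165
```

Emit:
send_rows:
  xyz:
    - [-3, -1, 15]
    - [-6, -2, 35]
    - [-8, -2, 60]
    - [-8, -2, 85]
    - [-8, -2, 110]
    - [-8, -2, 135]
    - [-8, -2, 155]
    - [-8, -2, 167]
    - [-8, -2, 173]
    - [-8, -2, 173]
  dr:
    - [0, 0, 0]
    - [0, 0, 0]
    - [0, 0, 0]
    - [0, 0, 0]
    - [0, 0, 0]
    - [0, 0, 0]
    - [0, 0, 0]
    - [0, 0, 0]
    - [0, 0, 0]
    - [0, 0, 0]

```text
time: 13.12
position: [0.5093, -0.0267, 0.0886]
tool_rot: [-3.136, 0.185, 0.004]
ft_force: [-1.0, -0.8, -0.5]
grip_width: 0.007
grip_force: 0.0
```

```bash
cat >> h.py <<'E'
def sil():
    s=get_state(); R=Ro.from_rotvec(s['tool_rot']).as_matrix(); out=[]
    for n in ('scene','side'):
        b=get_image(n); u,v=px(n,s['position']+R@[0,0,-.017]); u,v=int(u),int(v)
        m=(b[v-45:v+25,u-25:u+25].max(2)<60).astype(np.uint8); out.append(cv2.resize(b[v-45:v+45,u-50:u+50],(400,360),interpolation=cv2.INTER_CUBIC))
        k,l,st,ce=cv2.connectedComponentsWithStats(m)
        lab=l[20,25]; ys,xs=np.where(l==lab); print(n,'lab',lab,[(int(y)+v-45,int(xs[ys==y].min())+u-25,int(xs[ys==y].max())+u-25) for y in sorted(set(ys))[-14::2]])
        for z in (-.013,-.017,-.021):
            q=np.array([px(n,s['position']+R@[a*.0095,c*.013,z]) for a in(-1,1) for c in (-1,1)]); print('  ',z,'lowest',q[:,1].max().round(1),'u',q[:,0].min().round(0),q[:,0].max().round(0),'centre',px(n,s['position']+R@[0,0,z]).round(1))
    return np.hstack(out)
E
python3 - <<'E'
from h import *
togo(-.101,.068,.0575)
cv2.imwrite('pics/c7.png',sil()[:,:,::-1])
E
```

```text
t 13.12 local now -0.1012 0.0677 0.0886 F [-1.  -0.8 -0.5]
shift mm [ 0.3 -0.3 31.1] turn [-0.0003  0.0024 -0.0011]
scene lab 1 [(202, 280, 292), (204, 280, 292), (206, 281, 292), (208, 281, 292), (210, 281, 292), (212, 283, 292), (214, 286, 288)]
   -0.013 lowest 217.7 u 279.0 295.0 centre [287.  213.3]
   -0.017 lowest 216.1 u 279.0 295.0 centre [286.9 211.7]
   -0.021 lowest 214.5 u 279.0 295.0 centre [286.8 210.1]
side lab 3 [(211, 305, 316), (213, 306, 316), (215, 306, 317), (217, 306, 316), (219, 306, 316), (221, 307, 316), (223, 309, 314)]
   -0.013 lowest 228.2 u 304.0 319.0 centre [311.9 223.3]
   -0.017 lowest 226.7 u 304.0 319.0 centre [311.8 221.8]
   -0.021 lowest 225.2 u 304.0 319.0 centre [311.7 220.3]
```

View pics/c7.png

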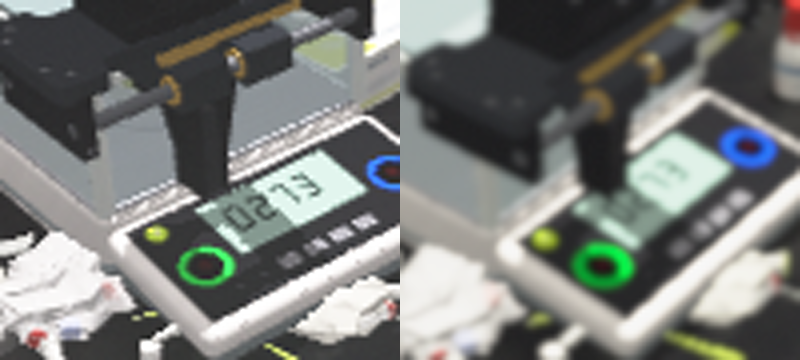

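Emit:
send_rows:
  xyz:
    - [0, 0, 4]
    - [0, 0, 8]
    - [0, 0, 12]
    - [0, 0, 16]
    - [0, 0, 20]
    - [0, 0, 24]
    - [0, 0, 27]
    - [0, 0, 30]
    - [0, 0, 32]
    - [0, 0, 33]
  dr:
    - [0, 0, 0]
    - [0, 0, 0]
    - [0, 0, 0]
    - [0, 0, 0]
    - [0, 0, 0]
    - [0, 0, 0]
    - [0, 0, 0]
    - [0, 0, 0]
    - [0, 0, 0]
    - [0, 0, 0]

```text
time: 14.05
position: [0.5094, -0.0264, 0.0563]
tool_rot: [3.136, -0.184, -0.001]
ft_force: [0.6, 0.3, 0.1]
grip_width: 0.005
grip_force: 0.0
```

```bash
python3 - <<'E'
from h import *
togo(-.101,.068,.055); sil()
E
```

```text
t 14.05 local now -0.1012 0.068 0.0563 F [0.6 0.3 0.1]
shift mm [0.2 0.  1.3] turn [ 0.      0.0005 -0.0006]
scene lab 5 [(232, 276, 311), (234, 278, 311), (236, 280, 305), (238, 282, 301), (240, 284, 300), (242, 286, 296), (244, 288, 292)]
   -0.013 lowest 230.2 u 280.0 295.0 centre [287.8 225.7]
   -0.017 lowest 228.7 u 280.0 295.0 centre [287.7 224.2]
   -0.021 lowest 227.2 u 280.0 295.0 centre [287.6 222.7]
side lab 0 [(244, 287, 336), (246, 287, 336), (248, 287, 336), (250, 287, 336), (252, 287, 336), (254, 287, 336), (256, 287, 336)]
   -0.013 lowest 240.1 u 305.0 320.0 centre [312.3 235.1]
   -0.017 lowest 238.6 u 305.0 320.0 centre [312.2 233.7]
   -0.021 lowest 237.2 u 305.0 319.0 centre [312.2 232.3]
```

Emit:
send_rows:
  xyz:
    - [0, 0, 0]
    - [0, 0, 0]
    - [0, 0, 0]
    - [0, 0, 0]
    - [0, 0, 0]
    - [0, 0, 0]
    - [0, 0, 0]
    - [0, 0, 0]
    - [0, 0, 0]
    - [0, 0, 0]
  dr:
    - [0, 0, 0]
    - [0, 0, 0]
    - [0, 0, 0]
    - [0, 0, 0]
    - [0, 0, 0]
    - [0, 0, 0]
    - [0, 0, 0]
    - [0, 0, 0]
    - [0, 0, 0]
    - [0, 0, 0]

```text
time: 14.98
position: [0.5096, -0.0264, 0.0567]
tool_rot: [3.136, -0.184, -0.0]
ft_force: [-0.0, -0.7, -0.1]
grip_width: 0.006
grip_force: 0.0
```

Emit:
send_rows:
  xyz:
    - [0, 0, 0]
    - [0, 0, 0]
    - [0, 0, 0]
    - [0, 0, 0]
    - [0, 0, 0]
    - [0, 0, 0]
    - [0, 0, 0]
    - [0, 0, 0]
    - [0, 0, 0]
    - [0, 0, 0]
  dr:
    - [0, 0, 0]
    - [0, 0, 0]
    - [0, 0, 0]
    - [0, 0, 0]
    - [0, 0, 0]
    - [0, 0, 0]
    - [0, 0, 0]
    - [0, 0, 0]
    - [0, 0, 0]
    - [0, 0, 0]

```text
time: 15.82
position: [0.5096, -0.0264, 0.0567]
tool_rot: [3.136, -0.184, 0.0]
ft_force: [-0.0, 0.8, -0.4]
grip_width: 0.005
grip_force: 0.0
```

Emit:
send_rows:
  xyz:
    - [0, 0, 0]
    - [0, 0, 0]
    - [0, 0, 0]
    - [0, 0, 0]
    - [0, 0, 0]
    - [0, 0, 0]
    - [0, 0, 0]
    - [0, 0, 0]
    - [0, 0, 0]
    - [0, 0, 0]
  dr:
    - [0, 0, 0]
    - [0, 0, 0]
    - [0, 0, 0]
    - [0, 0, 0]
    - [0, 0, 0]
    - [0, 0, 0]
    - [0, 0, 0]
    - [0, 0, 0]
    - [0, 0, 0]
    - [0, 0, 0]

```text
time: 16.65
position: [0.5096, -0.0264, 0.0567]
tool_rot: [3.136, -0.184, 0.0]
ft_force: [-0.3, -0.1, 0.0]
grip_width: 0.003
grip_force: 0.0
```

```bash
python3 - <<'E'
from h import *
s=get_state(); print(s['time'],s['position'],s['ft_force'])
b=get_image('side').astype(int);a=cv2.imread('pics/side0.png')[:,:,::-1].astype(int)
c=[px('side',O+x*XB+y*YB+[0,0,.048]).round().astype(int).tolist() for x,y in ((-.07,.04),(-.07,-.05),(-.1,-.05),(-.1,.04))];print(c)
m=cv2.fillPoly(np.zeros((400,640),np.uint8),[np.array(c)],1)>0
for im in (a,b): print(im[m].mean(0).round(0),((im[m].max(1)<110).mean()).round(3))
E
```

```text
16.65 [ 0.50964274 -0.02642766  0.0567288 ] [-0.29863749 -0.06136451  0.01369443]
[[310, 230], [334, 212], [344, 216], [320, 236]]
[202. 225. 213.] 0.0
[155. 173. 163.] 0.186
```

Emit:
send_rows:
  xyz:
    - [0, 0, -10]
    - [0, 0, -30]
    - [0, 0, -60]
    - [0, 0, -95]
    - [0, 0, -130]
    - [0, 0, -165]
    - [0, 0, -200]
    - [0, 0, -235]
    - [0, 0, -270]
    - [0, 0, -300]
  dr:
    - [0, 0, 0]
    - [0, 0, 0]
    - [0, 0, 0]
    - [0, 0, 0]
    - [0, 0, 0]
    - [0, 0, 0]
    - [0, 0, 0]
    - [0, 0, 0]
    - [0, 0, 0]
    - [0, 0, 0]

```text
time: 17.53
position: [0.5095, -0.0262, 0.3603]
tool_rot: [3.136, -0.184, 0.004]
ft_force: [1.4, 0.2, 0.0]
grip_width: 0.006
grip_force: 0.0
```

```bash
python3 - <<'E'
from h import *
togo(-.101,.068,.055)
def disp(n,im,s=None):
    # rectify the display: local x -.055..-.095, y .045..-.045
    L=[(-.06,.045),(-.06,-.045),(-.1,-.045),(-.1,.045)]
    src=np.float32([px(n,O+x*XB+y*YB+[0,0,.048+ (x+.096)*.14],s) for x,y in L])
    H=cv2.getPerspectiveTransform(src,np.float32([[0,0],[71,0],[71,31],[0,31]])); return cv2.cvtColor(cv2.warpPerspective(im,H,(72,32),flags=cv2.INTER_CUBIC),cv2.COLOR_RGB2GRAY)
s=get_state();w=get_image('wrist');sc=get_image('scene')
for im in (disp('scene',cv2.imread('pics/scene0.png')[:,:,::-1].copy()),disp('scene',sc)):
    t=(im.min()+im[8:24,15:60].max())/2 if 0 else 150
    print('\n'.join(''.join('#' if p<t else '.' for p in r) for r in im[::2])); print()
bar('scene',(245,330,140,200)); bar('side',(262,345,150,220))
# bystanders unchanged?
a=cv2.imread('pics/scene0.png')[:,:,::-1].astype(int); d=abs(a-sc).max(2)>40
d[:, :180]=0; d[:150]=0; d[:,450:]=0; k,l,st,ce=cv2.connectedComponentsWithStats(d.astype(np.uint8)); print([st[i].tolist() for i in range(1,k) if st[i,4]>15])
E
```

```text
t 17.53 local now -0.1011 0.0683 0.3603 F [1.4 0.2 0. ]
shift mm [-8.000e-01  1.000e-01  3.053e+02] turn [ 0.0004 -0.0028 -0.0004]
........................................................................
........................................................................
.................................................###....................
...........................###...........#...........##.................
.........#......#...........##...........#............#.................
........##.................###........................#.................
........##............##............................###.................
.....................##..............................##.................
................#.....#..................##...........#.................
..........######......######.....................#####..................
........................................................................
........................................................................
........................................................................
....................
[... 1303 characters left out ...]
...........................................##...##.####.###...##

scene dark [274, 156, 34, 19, 207] [290.9 165. ] local -0.0352 0.0045
side dark [333, 157, 12, 9, 65] [340.3 160. ] local -0.056 -0.091
side dark [293, 165, 26, 20, 142] [305.5 174.6] local -0.034 0.0067
side dark [338, 186, 7, 14, 66] [341.7 193.2] local -0.1405 0.0165
[[214, 150, 32, 9, 150], [235, 150, 90, 36, 1705], [262, 179, 54, 36, 692], [242, 197, 17, 19, 157], [263, 220, 23, 24, 170], [280, 228, 12, 10, 45], [215, 248, 10, 6, 48], [244, 263, 10, 7, 51], [191, 269, 61, 51, 696], [255, 283, 63, 51, 1108], [302, 319, 9, 8, 28], [287, 323, 28, 27, 87], [295, 327, 5, 7, 17], [426, 344, 24, 56, 1098], [393, 392, 15, 8, 60]]
```

```bash
python3 - <<'E'
from h import *
a=cv2.imread('pics/scene0.png')[:,:,::-1];b=get_image('scene')
for (u,v) in ((287,232),(334,209)):
    for im in (a,b): 
        p=im[v-7:v+8,u-8:u+9].reshape(-1,3).astype(int); k=p[(p.max(1)-p.min(1))>80]; print((u,v),len(k),k.mean(0).round(0), im[v,u])
s=get_state();print(s['time'],abs(s['qd']).max(),s['ft_force'])
E
```

```text
(287, 232) 66 [ 79. 234. 111.] [98 63 63]
(287, 232) 50 [ 66. 204.  90.] [65 51 51]
(334, 209) 55 [ 70. 124. 232.] [86 56 57]
(334, 209) 54 [ 65. 118. 230.] [82 52 54]
17.7833 0.030715269708463822 [-0.88068232  0.12893933 -0.16900446]
```

Emit:
send_rows:
  xyz:
    - [0, 0, -10]
    - [0, 0, -20]
    - [0, 0, -30]
    - [0, 0, -30]
    - [0, 0, -30]
    - [0, 0, -30]
    - [0, 0, -30]
    - [0, 0, -30]
    - [0, 0, -30]
    - [0, 0, -30]
  dr:
    - [0, 0, 0]
    - [0, 0, 0]
    - [0, 0, 0]
    - [0, 0, 0]
    - [0, 0, 0]
    - [0, 0, 0]
    - [0, 0, 0]
    - [0, 0, 0]
    - [0, 0, 0]
    - [0, 0, 0]

```text
time: 18.62
position: [0.5095, -0.0264, 0.3865]
tool_rot: [3.136, -0.184, -0.001]
ft_force: [0.3, 0.7, 0.2]
grip_width: 0.005
grip_force: 0.0
```

```bash
python3 -c "
from bench import *
print(close_job())"
```

```text
the job is handed in; nothing more can be done
None
```

I pushed the lid shut to its stop, held the fingertips still about 26 mm above the green sensor for 2.5 s without contact, took the hand well away and handed the job in at 18.6 s; the display still read 0273 afterwards, so I could not confirm the tare, and the height is judged from the camera pictures because the fingertips proved about 35 mm higher than the stated tool length puts them.

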